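# Open the ratchet shoe clamp

## Task

Open up the shoe clamp for the next shoe: with a fingertip press down the red release paddle on top of its blue sliding jaw and, keeping it pressed, push the jaw back along the toothed bar, away from the brush lying in the clamp, until it is fully home against the end stop. Then take the hand away so that the paddle springs up. Only press and push: pick nothing up, and leave the brush in the clamp and all the other things where they are.

Things in the scene. Friction and masses are not known exactly. Their poses are not given: they have to be found in the camera images.
- clamp: Shoe clamp screwed to the cabinet top: wooden board 360 x 120 x 14 mm, steel toothed bar 22 mm wide along its middle, bar top 26 mm up. Origin on the cabinet top under the bar's centre line; x runs along the bar from the fixed blue heel stop (face at x = -130 mm, 72 mm high) to the steel end stop plate (x = +195 mm, 51 mm high); z up. The jaw opens towards +x.
- jaw (a joint): Position of the blue sliding jaw along the bar, m: 0 wound in, 0.115 fully back against the end stop; grows towards the clamp's +x. Starts at 0.005 to 0.045. Captive on the bar, sliding friction about 2 N. While the paddle is up (and the jaw short of 0.09) a ratchet of 8 mm pitch blocks it towards +x after at most 8 mm of play; towards the heel stop it clicks along.
- release (a joint): Travel of the red release paddle, in m: 0 up, 0.008 fully down; a spring returns it (about 2 N to start, 4 N at half travel, 6 N fully down). The ratchet is free from about 0.004, so keep it near 0.006 or more while the jaw is pushed.
- paddle_top (a point): Centre of the top of the red ribbed paddle, 40 mm along the bar by 46 mm across, 84 mm above the cabinet top when up; moves with paddle and jaw; axes as the clamp's. The jaw body under the paddle is 66 mm high, the jaw's 84 mm wide front towards the brush 70 mm high.
- push_face (a point): On the jaw's blue upright push plate, on the face that looks towards the heel stop, on the bar's centre line, 101 mm above the cabinet top. The plate stands behind the paddle (its face 26 mm beyond the paddle's centre along +x); 54 mm wide, 10 mm thick, top 116 mm high. A finger standing on the paddle pushes here. Axes as the clamp's.
- clamped_brush: Pale wooden shoe brush 130 x 50 x 46 mm lying loose, bristles down, on the bar and cork strips between heel stop and jaw, its top 72 mm above the cabinet top. Origin: centre of its underside, x along its length. To be left lying there.
- horsehair_brush: Brown horsehair brush with black hair, 160 x 52 x 46 mm, standing on its hair; origin: centre of its underside. To be left alone.
- dark_tin: Flat black-lidded polish tin, 84 mm across, 26 mm high; origin: centre of its underside. To be left alone.
- red_tin: Flat red-lidded polish tin, 84 mm across, 26 mm high; origin: centre of its underside. To be left alone.
- applicator: Green silicone applicator, 85 x 45 x 34 mm; origin: centre of its underside. To be left alone.
- dressing_bottle: Amber bottle, 48 mm across, 130 mm high; origin: centre of its underside. To be left alone.
- cream_jar: Small glass jar with a white cap, 54 mm across, 50 mm high; origin: centre of its underside. To be left alone.
Mind the look-alikes: they are no part of the job. What is shaped like the clamped_brush but purple or yellow is not meant.

How it is judged (in metres and radians):
On the way, in this order (a step that is already met when the one before it is completed fails the run):
1. the red paddle is pressed down while the jaw is still well forward (value of joint release above 0.004 m and value of joint jaw below 0.065 m), for 0.1 s.
2. the jaw is pushed back against the end stop (value of joint jaw above 0.109 m), for 0.1 s.
At the end, for the whole second after the job is handed in: The jaw is at rest within 6 mm of the end stop, the paddle is up (within 2 mm), and the pale brush lies flat in the clamp within 20 mm of where it was (value of joint jaw above 0.109 m and velocity of joint jaw below 0.005 m/s and value of joint release below 0.002 m and linear speed of clamped_brush below 0.01 m/s and distance of clamped_brush from where it was at the start of the episode below 0.02 m and angle between clamped_brush's own z axis and vertical below 0.1 rad); the robot touches nothing.
It fails at once if the brush in the clamp is shifted more than 20 mm, lifted or tipped (distance of clamped_brush from where it was at the start of the episode above 0.02 m or angle between clamped_brush's own z axis and vertical above 0.3 rad).
It fails at once if another thing on the cabinet top is shifted more than 20 mm or lifted (distance of any of horsehair_brush, dark_tin, red_tin, applicator, dressing_bottle, cream_jar from where it was at the start of the episode above 0.02 m).
It also fails if it takes over 32 s, if anything falls off the work surface, if the arm or the gripper's body presses on something with over 40 N, if the wrist force passes 120 N, or if a joint passes its speed limit or range.

## Robot

A 7-joint arm with a two-finger parallel gripper is mounted at the origin on the work surface. World frame = base frame: x ahead of the robot, y to its left, z up, the work surface at z = 0. Lengths are in mm, angles in rad, forces in N, time in s.
With the tool pointing down it reaches from about 400 to 875 mm from the base axis. Payload 4.4 kg.
Tool frame: the origin (TCP) lies at the very end of the fingers, on their centre line; the grasp point (between the pads) lies 19 mm behind it; z points along the fingers, y is the line along which they close (so a half turn about z gives the same grasp; the last joint's range is limited). The gripper opens to 85 mm and grips with 20 to 120 N. Pads are 22 mm wide; open, the fingers measure 114 mm over their backs; the gripper's body (76 mm by 85 mm) begins 54 mm behind the grasp point. The pads swing forward as they close: fully open they stand 13 mm farther back than shut.
Start: joints at [1.261, 0.628, 0.038, 1.517, -0.027, 0.996, -0.02], TCP at [156.932, -630.785, 231.313] pointing down, gripper open.
Joint ranges: [-3.06, 3.06], [-0.37, 2.12], [-1.25, 1.32], [0.18, 2.47], [-1.1, 4.24], [0.23, 1.98], [-2.94, 2.94]. Speed limits (rad/s): [2.57, 2.57, 3.14, 3.14, 3.14, 3.14, 3.14].

## Interface

Orientations are given as [roll, pitch, yaw] about the fixed x, y, z axes, in that order (R = Rz(yaw) Ry(pitch) Rx(roll)).
In Python, from cell import ctrl gives the robot as it stands.
- The arm moves only by the tool step_arm, never from a script. Its argument "series" is a list that holds one entry, the list of rows, each a list of 7 numbers: the turn, a rotation vector about the tool's x, y, z as a fraction of full scale, then the shift along the tool's x, y, z as a fraction of full scale, then the closure, from 0 (fully open) to 1 (shut). In form: [[[ax, ay, az, tx, ty, tz, gripper], ...]]. A call has 1 to 12 rows; each row shifts and turns the commanded pose from where the row before left it, along the tool's axes as they then stand; what a row does not reach is not made up. Full scale, the value 1, is 150 mm for a shift and 45 degrees for a turn. A row lasts 1/10 s, in which the tool goes at most 50 mm and 8.59 degrees, less where a joint would pass 70% of its speed; a pose out of reach is approached as far as the arm can. A call with a number of a shift or a turn outside -1 to 1 is refused whole. A call with a gripper value outside its range is refused whole. The fingers move at their own pace and stop on an object; the grip force is fixed at half the most. Time passes only in rows, so rows that do not move let the fingers close. It gives the time, the measured TCP pose, the force, the opening and the grip force at its end, in the units of the state.
- ctrl.read_state(): the state, without advancing time (a new reading comes with each control period).
- ctrl.get_image(name): name is "scene" or "top" or "wrist"; returns a dict with "img" (420x560x3 uint8, red, green, blue), "fx", "fy", "cx", "cy" (pixels), "dist" ([k1, k2, p1, p2, k3] as OpenCV has them; the pictures are not rectified), "R" (3x3) and "t" (3): a world point X has camera coordinates R X + t. Camera axes: x right, y down, z forward; pixel columns grow to the right and rows downward; lengths in mm; the calibration is good to about 2 mm. A picture is of the moment at which its call begins. There is no depth.
- ctrl.finish_job(): hands the job in; it is judged then, once.
Trained networks look in a picture, given as the dict that the camera call returned (one of the last four; its "shot" number tells which), for a name from the list of things; names that differ only in an ending like _2 or _b are one class to them, and where a whole thing is asked for, a point or a joint stands for the part that bears it (a point fixed in the world has none). Each returns a list of dicts, best first, with "score" (0 to 1); they miss things now and then, are a little off and sometimes report something else, mostly with a low value. They report only what shows in the picture. A call takes as long as a camera call. They do not tell look-alikes from the thing itself.
- ctrl.recognise(picture, thing): "centre" ([column, row] in pixels, amid what is visible of it).
The state is a dict: "clock": time; "qpos": joint angles; "qd": joint speeds; "tau": joint torques, N m; "eef_pos": TCP position; "tool_rot": TCP orientation; "force": force on the tool from outside, world axes, zero at the start; "torque": the same for the moment, N m; "width": finger opening in mm; "gripper_force": force on a finger pad.
Only numpy, scipy, OpenCV 4.12 (cv2) and the standard library are available. Lean on these libraries where they do the work, as an engineer would, in place of code of your own. Each camera call takes 0.05 s, during which the arm holds its last target. There are 200 camera calls.

## Working session

There is one attempt and no reset: what is moved stays moved. The work goes in short steps, Python scripts to look and compute and a tool call to move; the robot and the scene stay as the last step left them, time stands still between calls to the robot, and variables do not carry over. Pictures are saved under pics/ and viewed, at most 10 in all, crops included, and the job is handed in when it is done.

Besides the shell and the picture viewer there is one more tool, called as name(argument=value, ...) on one line, values as JSON. step_arm: Moves the arm, as the interface text tells. Shift numbers are shares of 150 mm and turn numbers shares of 45 degrees, none past 1 either way. Its arguments: {"type":"object","properties":{"series":{"type":"array","items":{"type":"array","items":{"type":"array","items":{"type":"number","minimum":-1,"maximum":1}}}}},"required":["series"]}

```bash
mkdir -p pics
cat > h.py <<'E'
import numpy as np, cv2, json
from cell import ctrl
def K(p): return np.array([[p['fx'],0,p['cx']],[0,p['fy'],p['cy']],[0,0,1.]])
def ray(p,px):
    n=cv2.undistortPoints(np.array([[px]],float),K(p),np.array(p['dist'],float))[0,0]
    R=np.array(p['R']);t=np.array(p['t'])
    return -R.T@t, R.T@np.array([n[0],n[1],1])
def atz(p,px,z):
    c,d=ray(p,px); return c+d*(z-c[2])/d[2]
def tri(a,b):
    A=[];B=[]
    for p,px in (a,b):
        c,d=ray(p,px); d=d/np.linalg.norm(d); M=np.eye(3)-np.outer(d,d); A.append(M);B.append(M@c)
    return np.linalg.lstsq(np.vstack(A),np.hstack(B),rcond=None)[0]
def proj(p,X):
    return cv2.projectPoints(np.array([X],float),cv2.Rodrigues(np.array(p['R'],float))[0],np.array(p['t'],float),K(p),np.array(p['dist'],float))[0][0,0]
E
python3 - <<'E'
from h import *
np.set_printoptions(precision=1,suppress=True)
P={n:ctrl.get_image(n) for n in('scene','top','wrist')}
print(ctrl.read_state())
for n,p in P.items():
    cv2.imwrite(f'pics/{n}0.png',p['img'][:,:,::-1])
    print(n,ray(p,(p['cx'],p['cy'])))
    for th in('paddle_top','push_face','clamped_brush','clamp','jaw'):
        try: print(th,[(np.round(r['centre']),round(r['score'],2)) for r in ctrl.recognise(p,th)[:4]])
        except Exception as e: print(th,e)
cv2.imwrite('pics/st.png',np.hstack([cv2.resize(P[n]['img'],(400,300)) for n in('scene','wrist')])[:,:,::-1])
E
```

```text
{'clock': 0.15, 'qpos': array([ 1.3,  0.6,  0. ,  1.5, -0. ,  1. , -0. ]), 'qd': array([ 0., -0.,  0., -0.,  0., -0., -0.]), 'tau': array([  0. , -56.4,   1.2, -19.4,   0. ,   0. ,  -0. ]), 'eef_pos': array([ 156.8, -630.3,  230.6]), 'tool_rot': array([-3.1,  0. ,  0.2]), 'force': array([ 0.2, -0.4,  0.3]), 'torque': array([-0., -0.,  0.]), 'gripper_force': 0.0, 'width': 85.35499289940071}
scene (array([1457.5, -666.8, 1037.1]), array([-0.6,  0.4, -0.6]))
paddle_top [(array([266., 207.]), 0.51)]
push_face [(array([269., 213.]), 0.78), (array([400., 208.]), 0.44)]
clamped_brush [(array([216., 235.]), 0.93), (array([181., 203.]), 0.85), (array([149., 270.]), 0.84)]
clamp [(array([257., 232.]), 0.86)]
jaw [(array([270., 216.]), 0.7)]
top (array([ 456. ,    2.7, 1008.9]), array([ 0.1,  0. , -1. ]))
paddle_top [(array([300., 207.]), 0.62)]
push_face [(array([299., 203.]), 0.87), (array([143., 278.]), 0.62)]
clamped_brush [(array([352., 306.]), 0.72), (array([438., 220.]), 0.68), (array([358., 218.]), 0.67)]
clamp [(array([316., 215.]), 0.79)]
jaw [(array([304., 206.]), 0.72)]
wrist (array([ 232.6, -612.6,  371.8]), array([-0.3, -0.1, -1. ]))
paddle_top []
push_face []
clamped_brush []
clamp []
jaw []
```

View pics/top0.png

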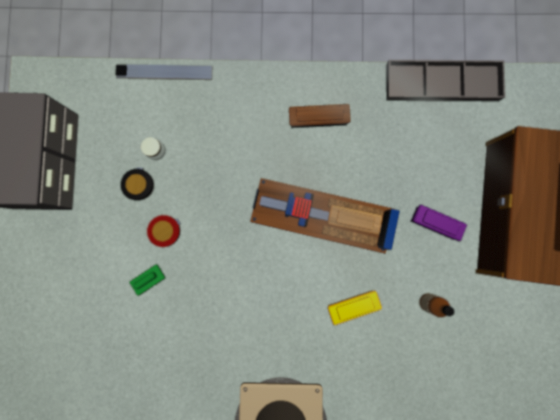

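View pics/scene0.png

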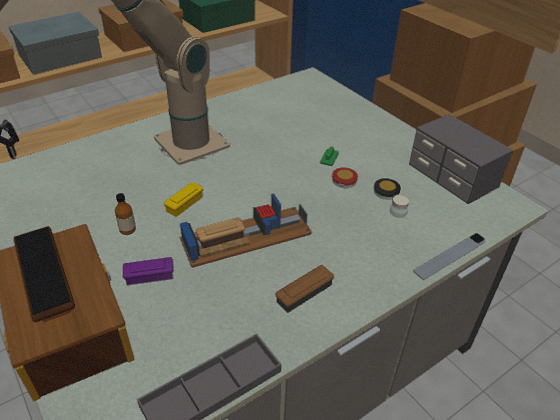

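The top view shows the clamp from its heel stop at (391,230) to its end stop at (258,198), with the red paddle at (300,207) and the push plate just left of it. Three things look like the clamped brush in the top view: pale (358,218), purple (438,220) and yellow (352,306). The pale one lies in the clamp, so it is the one meant. I'll confirm that in one enlarged crop.

Run:
```python
from h import *
np.set_printoptions(precision=1,suppress=True)
t=ctrl.get_image('top');s=ctrl.get_image('scene')
a=cv2.resize(t['img'][165:265,240:410],None,fx=4.5,fy=4.5,interpolation=cv2.INTER_CUBIC)
cv2.imwrite('pics/crop1.png',a[:,:,::-1])
def red(p,x0,x1,y0,y1):
    h=cv2.cvtColor(p['img'],cv2.COLOR_RGB2HSV)[y0:y1,x0:x1].astype(int)
    m=((h[...,0]<6)|(h[...,0]>174))&(h[...,1]>150)&(h[...,2]>90)
    y,x=np.nonzero(m); return np.array([x.mean()+x0,y.mean()+y0]),m.sum()
rt,n1=red(t,280,325,190,230); rs,n2=red(s,250,285,195,235)
print(rt,n1,rs,n2,'tri',tri((t,rt),(s,rs)),'z84',atz(t,rt,84),atz(s,rs,84))
for nm,px,z in(('heeltop',(394,230),72),('endtop',(258,198),30)): print(nm,atz(t,px,z))
b=ctrl.recognise(t,'clamped_brush'); print([(x['centre'],x['score'],atz(t,x['centre'],72)) for x in b[:4]])
```

```text
[300.4 208.6] 227 [265.5 211. ] 133 tri [536.6 -40.1  76.4] z84 [536.1 -39.5  84. ] [543.8 -45.3  84. ]
heeltop [ 489.  -267.5   72. ]
endtop [566.3  67.   30. ]
[([353.8, 307.9], 0.92, array([ 302.1, -170. ,   72. ])), ([437.0, 220.8], 0.75, array([ 513.1, -371.3,   72. ])), ([356.7, 218.3], 0.64, array([ 515.8, -177.4,   72. ]))]
```

View pics/crop1.png

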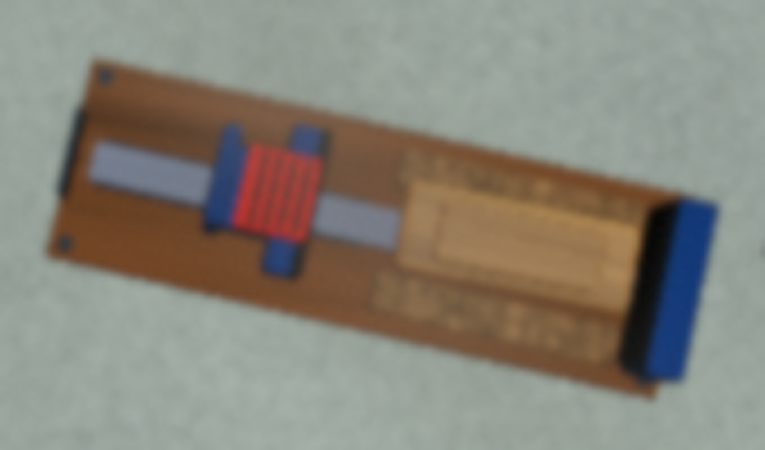

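The crop confirms it: the pale brush lies in the clamp between the heel stop and the jaw (full image about (357,218)). The paddle is at about (301,208), with the push plate to its left. Next I'll get the clamp direction and the approach numbers.

```bash
cat >> h.py <<'E'
from scipy.spatial.transform import Rotation as Ro
def totool(target):
    s=ctrl.read_state(); R=Ro.from_euler('xyz',s['tool_rot'])
    return R.inv().apply(np.array(target)-s['eef_pos'])
E
python3 - <<'E'
from h import *
np.set_printoptions(precision=3,suppress=True)
t=ctrl.get_image('top')
c=lambda x,y,z: atz(t,(240+(x+.5)/4.5-.5,165+(y+.5)/4.5-.5),z)
for a,b in(((680,195),(95,62)),((655,397),(50,255))):
    A,B=c(*a,14),c(*b,14);print(A,B,np.degrees(np.arctan2(B[1]-A[1],B[0]-A[0])),np.linalg.norm(B-A))
print('paddle',c(277,193,84),'brush',c(520,245,72),'end',c(72,152,51),'barend',c(93,160,26))
s=ctrl.read_state();print(s['eef_pos'],s['tool_rot'])
R=Ro.from_euler('xyz',s['tool_rot']).as_matrix();print(R)
Rn=Ro.from_euler('xyz',[np.pi,0,np.radians(-13)]).as_matrix()
print('turn',np.degrees(Ro.from_matrix(R.T@Rn).as_rotvec()))
print('shift after turn',Rn.T@(np.array([530,-60,200])-s['eef_pos']))
E
```

```text
[ 547.9   -276.355   14.   ] [619.899  62.052  14.   ] 77.98905315771346 345.9817399065806
[ 432.234 -261.04    14.   ] [507.124  85.506  14.   ] 77.80572276595755 354.5451117041516
paddle [538.89 -41.38  84.  ] brush [ 513.926 -173.681   72.   ] end [562.877  71.562  51.   ] barend [561.263  61.24   26.   ]
[ 156.941 -630.804  231.332] [ 3.142 -0.     0.244]
[[ 0.97   0.241  0.   ]
 [ 0.241 -0.97  -0.   ]
 [ 0.     0.    -1.   ]]
turn [ 0.003 -0.003 26.967]
shift after turn [ 235.094 -640.094   31.332]
```

step_arm(series=[[[0, 0, 0.145, 0, 0, 0, 1], [0, 0, 0.145, 0, 0, 0, 1], [0, 0, 0.145, 0, 0, 0, 1], [0, 0, 0.145, 0, 0, 0, 1], [0, 0, 0, 0.104, -0.272, 0, 1], [0, 0, 0, 0.104, -0.272, 0, 1], [0, 0, 0, 0.104, -0.272, 0, 1], [0, 0, 0, 0.104, -0.272, 0, 1], [0, 0, 0, 0.104, -0.272, 0, 1], [0, 0, 0, 0.104, -0.272, 0, 1], [0, 0, 0, 0.104, -0.272, 0, 1], [0, 0, 0, 0.104, -0.272, 0, 1]]])

```text
clock: 2.3
eef_pos: [348.5, -336.5, 231.6]
tool_rot: [3.141, -0.001, -0.212]
force: [0.5, -0.1, 0.4]
width: -0.3
gripper_force: 0.0
```

step_arm(series=[[[0, 0, 0, 0.104, -0.272, 0, 1], [0, 0, 0, 0.104, -0.272, 0, 1], [0, 0, 0, 0.104, -0.272, 0, 1], [0, 0, 0, 0.104, -0.272, 0, 1], [0, 0, 0, 0.104, -0.272, 0, 1], [0, 0, 0, 0.104, -0.272, 0, 1], [0, 0, 0, 0.104, -0.272, 0.0, 1], [0, 0, 0, 0, 0, 0, 1], [0, 0, 0, 0, 0, 0, 1]]])

```text
clock: 3.2
eef_pos: [514.7, -80.6, 231.2]
tool_rot: [3.142, 0.0, -0.209]
force: [-0.4, -0.3, 0.9]
width: 0.3
gripper_force: 0.0
```

Run:
```python
from h import *
np.set_printoptions(precision=3,suppress=True)
s=ctrl.read_state();print(s['clock'],s['eef_pos'],s['tool_rot'],s['width'],s['force'],s['qpos'])
w=ctrl.get_image('wrist');cv2.imwrite('pics/w1.png',w['img'][:,:,::-1])
for th in('paddle_top','push_face','jaw'): print(th,[(r['centre'],round(r['score'],2)) for r in ctrl.recognise(w,th)[:3]])
h=cv2.cvtColor(w['img'],cv2.COLOR_RGB2HSV).astype(int)
m=((h[...,0]<6)|(h[...,0]>174))&(h[...,1]>150)&(h[...,2]>90)
n,l,st,c=cv2.connectedComponentsWithStats(m.astype(np.uint8))
for i in np.argsort(-st[1:,4])[:3]+1: print(c[i],st[i],atz(w,c[i],84))
print('expected',proj(w,[538.5,-41.2,84]),'tcp',proj(w,s['eef_pos']))
print('totool paddle',totool([538.5,-41.2,84]))
```

```text
3.2 [514.663 -80.562 231.215] [ 3.142  0.    -0.209] 0.2689938708188213 [-0.361 -0.296  0.888] [ 0.018  0.446  0.119  1.877 -0.07   0.822 -1.606]
paddle_top [([237.9, 173.9], 0.75), ([16.3, 266.6], 0.31), ([230.0, 173.2], 0.24)]
push_face [([232.7, 170.8], 0.84), ([537.4, 282.6], 0.57)]
jaw [([233.2, 173.4], 0.98)]
[237.151 175.789] [ 216  153   43   47 1504] [539.685 -44.673  84.   ]
[ 11.689 268.577] [  0 237  26  58 795] [492.462 215.636  84.   ]
[ 12. 247.] [ 12 247   1   1   1] [515.615 203.299  84.   ]
expected [233.927 177.727] tcp [278.333 268.292]
totool paddle [ 15.374 -46.47  147.386]
```

View pics/w1.png

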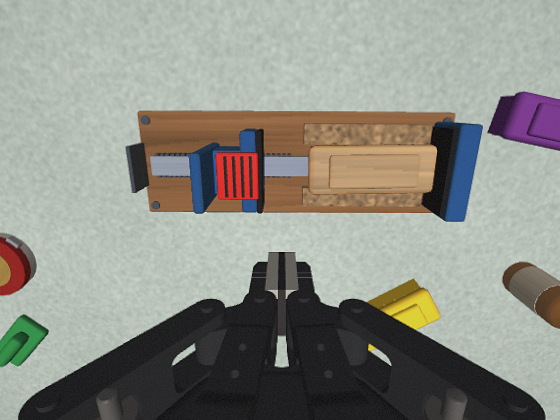

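The wrist view shows the red paddle at (237,176), the push plate left of it at (205,175), and the pale brush in the clamp at (372,170). Both measurements agree within 4 mm, at about (539,-43), and the tool is aligned with the bar. I'll move above the paddle and go down.

step_arm(series=[[[0, 0, 0, 0.053, -0.14, 0, 1], [0, 0, 0, 0.053, -0.14, 0, 1], [0, 0, 0, 0, 0, 0.26, 1], [0, 0, 0, 0, 0, 0.26, 1], [0, 0, 0, 0, 0, 0.26, 1], [0, 0, 0, 0, 0, 0.08, 1], [0, 0, 0, 0, 0, 0, 1], [0, 0, 0, 0, 0, 0, 1]]])

```text
clock: 4.2
eef_pos: [539.7, -44.6, 103.6]
tool_rot: [-3.141, -0.002, -0.213]
force: [-0.3, 0.0, -1.0]
width: 0.1
gripper_force: 0.0
```

Run:
```python
from h import *
np.set_printoptions(precision=3,suppress=True)
s=ctrl.read_state();print(s['clock'],s['eef_pos'],s['tool_rot'],s['width'],s['force'])
w=ctrl.get_image('wrist');q=ctrl.get_image('scene')
a=cv2.resize(q['img'][165:265,215:325],(462,420),interpolation=cv2.INTER_CUBIC)
cv2.imwrite('pics/w2.png',cv2.resize(np.hstack([w['img'],a]),None,fx=.78,fy=.78)[:,:,::-1])
print(totool([539,-43,84]))
```

```text
4.2 [539.664 -44.642 103.581] [-3.141 -0.002 -0.213] 0.09499163977005619 [-0.29   0.046 -0.983]
[-1.494 -1.051 20.2  ]
```

View pics/w2.png

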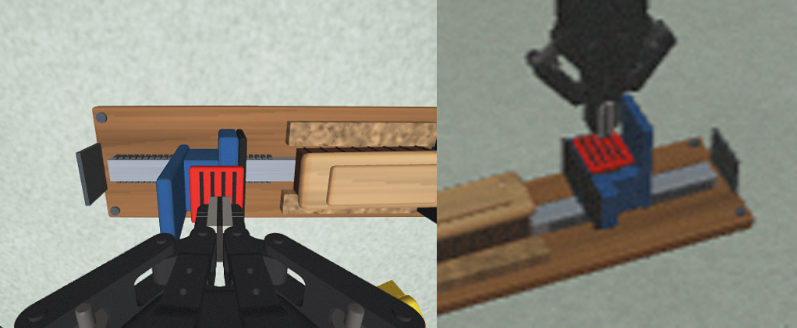

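The fingertip hangs about 20 mm above the red paddle, near its centre, and is clear of the push plate (left half of the picture, tip at about (218,200)). I'll press down in small steps.

step_arm(series=[[[0, 0, 0, 0, 0, 0.08, 1], [0, 0, 0, 0, 0, 0.05, 1], [0, 0, 0, 0, 0, 0.03, 1], [0, 0, 0, 0, 0, 0, 1], [0, 0, 0, 0, 0, 0, 1]]])

```text
clock: 4.8
eef_pos: [539.1, -43.9, 78.5]
tool_rot: [-3.141, -0.001, -0.212]
force: [0.4, 0.0, 4.1]
width: -0.1
gripper_force: 2.2
```

step_arm(series=[[[0, 0, 0, 0, 0, 0.012, 1], [0, 0, 0, 0, 0, 0, 1], [0, 0, 0, 0, 0, 0, 1]]])

```text
clock: 5.1
eef_pos: [539.1, -43.9, 76.8]
tool_rot: [-3.141, -0.001, -0.212]
force: [-0.4, -0.5, 5.7]
width: 0.1
gripper_force: 2.6
```

step_arm(series=[[[0, 0, 0, 0, -0.03, 0, 1], [0, 0, 0, 0, -0.03, 0, 1], [0, 0, 0, 0, -0.03, 0, 1], [0, 0, 0, 0, -0.03, 0, 1], [0, 0, 0, 0, -0.03, 0, 1], [0, 0, 0, 0, -0.03, 0, 1], [0, 0, 0, 0, -0.03, 0, 1], [0, 0, 0, 0, 0, 0, 1]]])

```text
clock: 5.9
eef_pos: [545.8, -13.2, 76.9]
tool_rot: [3.141, -0.001, -0.212]
force: [-0.1, 0.5, 5.7]
width: -0.1
gripper_force: 2.6
```

step_arm(series=[[[0, 0, 0, 0, -0.04, 0, 1], [0, 0, 0, 0, -0.04, 0, 1], [0, 0, 0, 0, -0.04, 0, 1], [0, 0, 0, 0, -0.04, 0, 1], [0, 0, 0, 0, -0.04, 0, 1], [0, 0, 0, 0, -0.04, 0, 1]]])

```text
clock: 6.5
eef_pos: [553.1, 20.9, 76.8]
tool_rot: [3.14, -0.001, -0.213]
force: [-0.3, -2.8, 6.0]
width: -0.0
gripper_force: 2.6
```

Run:
```python
from h import *
np.set_printoptions(precision=3,suppress=True)
s=ctrl.read_state();print(s['clock'],s['eef_pos'],s['force'])
w=ctrl.get_image('wrist');q=ctrl.get_image('scene')
a=cv2.resize(q['img'][165:265,215:325],(462,420),interpolation=cv2.INTER_CUBIC)
cv2.imwrite('pics/w3.png',cv2.resize(np.hstack([w['img'],a]),None,fx=.78,fy=.78)[:,:,::-1])
```

```text
6.5 [553.13   20.902  76.837] [-0.347 -2.797  5.982]
```

View pics/w3.png

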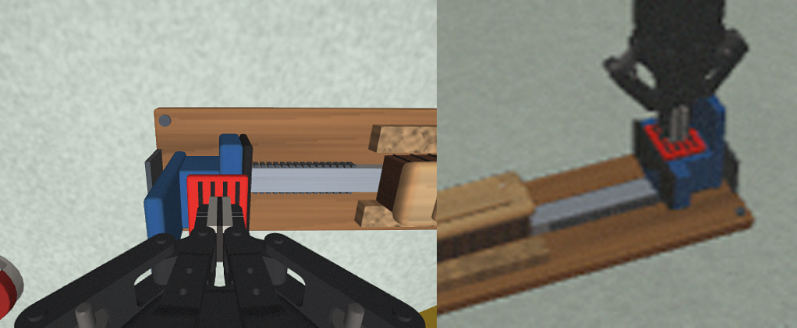

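The jaw is following the finger with the paddle down, and the end stop is close behind it. I'll keep pushing until the force rises.

step_arm(series=[[[0, 0, 0, 0, -0.03, 0, 1], [0, 0, 0, 0, -0.03, 0, 1], [0, 0, 0, 0, -0.03, 0, 1], [0, 0, 0, 0, -0.03, 0, 1]]])

```text
clock: 7.0
eef_pos: [556.4, 37.9, 76.7]
tool_rot: [3.139, -0.0, -0.213]
force: [-0.4, -3.5, 4.5]
width: 0.1
gripper_force: 2.6
```

step_arm(series=[[[0, 0, 0, 0, -0.03, 0, 1], [0, 0, 0, 0, -0.03, 0, 1]]])

```text
clock: 7.2
eef_pos: [557.7, 44.5, 76.7]
tool_rot: [3.137, 0.001, -0.214]
force: [-3.1, -15.1, 11.0]
width: 0.1
gripper_force: 7.5
```

step_arm(series=[[[0, 0, 0, 0, -0.01, 0, 1], [0, 0, 0, 0, 0, 0, 1], [0, 0, 0, 0, 0, 0, 1]]])

```text
clock: 7.5
eef_pos: [557.7, 44.5, 76.9]
tool_rot: [3.136, 0.001, -0.216]
force: [-3.1, -10.5, 9.3]
width: -0.3
gripper_force: 6.5
```

Run:
```python
from h import *
np.set_printoptions(precision=3,suppress=True)
s=ctrl.read_state();print(s['clock'],s['eef_pos'],s['force'])
w=ctrl.get_image('wrist');q=ctrl.get_image('scene')
a=cv2.resize(q['img'][165:265,215:325],(462,420),interpolation=cv2.INTER_CUBIC)
cv2.imwrite('pics/w4.png',cv2.resize(np.hstack([w['img'],a]),None,fx=.78,fy=.78)[:,:,::-1])
```

```text
7.5 [557.688  44.506  76.897] [ -3.121 -10.462   9.3  ]
```

View pics/w4.png

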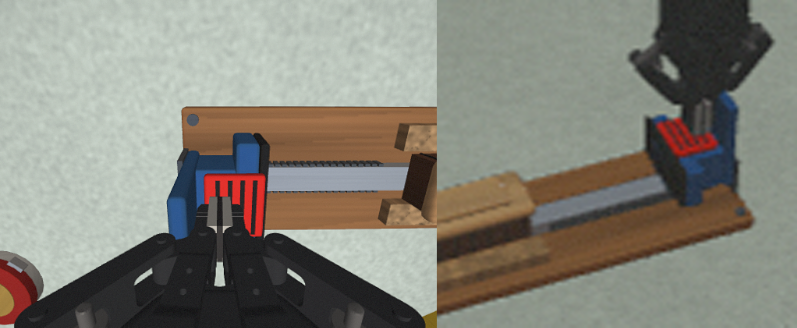

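The force jumped to 15 N and then the finger stopped moving, so the jaw looks home with the push plate against the end stop (left half, (180,200)). I'll lift straight up so that no friction drags the jaw back, then check.

step_arm(series=[[[0, 0, 0, 0, 0, -0.03, 1], [0, 0, 0, 0, 0, -0.05, 1], [0, 0, 0, 0, 0, -0.1, 1], [0, 0, 0, 0, 0, -0.2, 1], [0, 0, 0, 0, 0, -0.3, 1], [0, 0, 0, 0, 0.3, -0.25, 1], [0, 0, 0, -0.1, 0.3, 0, 1], [0, 0, 0, -0.1, 0, 0, 1], [0, 0, 0, 0, 0, 0, 1], [0, 0, 0, 0, 0, 0, 1]]])

```text
clock: 8.6
eef_pos: [512.2, -24.3, 210.5]
tool_rot: [-3.141, 0.0, -0.21]
force: [0.3, 0.6, -0.3]
width: -0.0
gripper_force: 0.0
```

Run:
```python
from h import *
np.set_printoptions(precision=3,suppress=True)
s=ctrl.read_state();print(s['clock'],s['eef_pos'],s['force'])
w=ctrl.get_image('wrist');q=ctrl.get_image('scene')
a=cv2.resize(q['img'][165:265,215:325],(462,420),interpolation=cv2.INTER_CUBIC)
cv2.imwrite('pics/w5.png',cv2.resize(np.hstack([w['img'],a]),None,fx=.78,fy=.78)[:,:,::-1])
h=cv2.cvtColor(w['img'],cv2.COLOR_RGB2HSV).astype(int)
m=((h[...,0]<6)|(h[...,0]>174))&(h[...,1]>150)&(h[...,2]>90)
n,l,st,c=cv2.connectedComponentsWithStats(m.astype(np.uint8))
for i in np.argsort(-st[1:,4])[:3]+1: print(c[i],st[i],atz(w,c[i],84))
for r in ctrl.recognise(w,'clamped_brush')[:3]: print(r,atz(w,r['centre'],72))
```

```text
8.6 [512.235 -24.255 210.489] [ 0.27   0.574 -0.332]
[205.812 164.112] [ 182  139   48   52 1788] [556.809  32.064  84.   ]
[ 28.276 262.746] [   0  232   53   64 1529] [500.074 230.328  84.   ]
[ 40. 243.] [ 40 243   1   1   1] [517.269 209.312  84.   ]
{'centre': [433.7, 157.0], 'score': 0.96} [ 518.792 -168.838   72.   ]
{'centre': [447.5, 309.2], 'score': 0.83} [ 351.06  -174.107   72.   ]
{'centre': [559.0, 106.4], 'score': 0.58} [ 540.824 -280.322   72.   ]
```

View pics/w5.png

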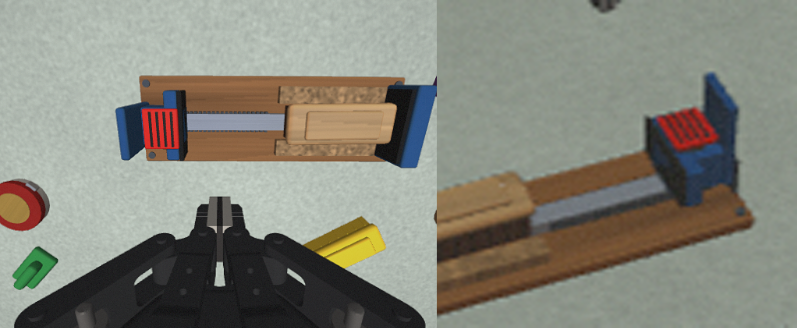

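Run:
```python
from h import *
np.set_printoptions(precision=1,suppress=True)
w=ctrl.get_image('wrist'); u=np.array([.2096,.9778,0])
a=cv2.resize(w['img'][80:220,130:330],None,fx=4,fy=4,interpolation=cv2.INTER_CUBIC)
cv2.imwrite('pics/w6.png',a[:,:,::-1])
pad=atz(w,(205.8,164.1),84)
for nm,px,z in(('heel',(507,161),72),('boardTL',(181,98),14),('boardBL',(188,204),14)): 
    X=atz(w,px,z); print(nm,X,(pad-X)@u)
for d in(20,30,36,40,46): print(d,[proj(w,pad*[1,1,0]+u*d+[0,0,z]) for z in(51,)])
```

```text
heel [ 502.  -235.1   72. ] 272.7604157697717
boardTL [620.7  57.3  14. ] -38.02035726934731
boardBL [509.1  84.2  14. ] -40.89154970617302
20 [array([193.2, 158.2])]
30 [array([182.9, 158.2])]
36 [array([176.8, 158.2])]
40 [array([172.7, 158.2])]
46 [array([166.6, 158.2])]
```

View pics/w6.png

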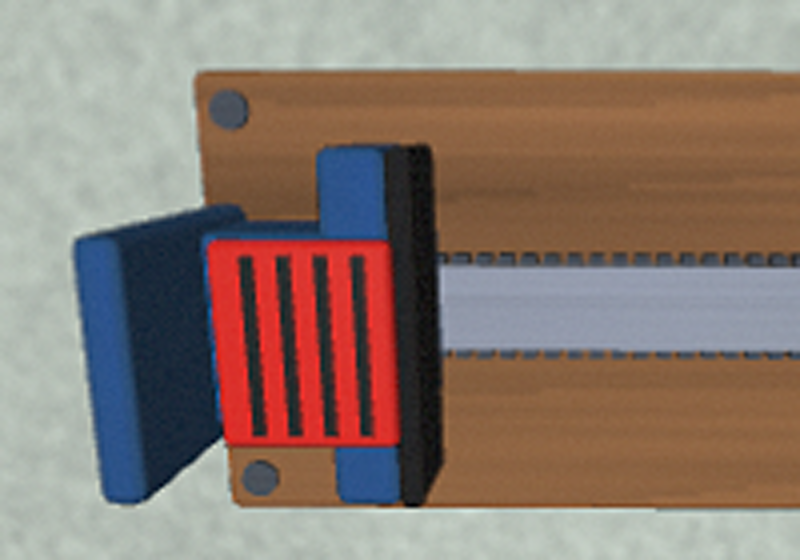

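```bash
python3 -c "
from h import *
print(ctrl.read_state()['clock']); print(ctrl.finish_job())"
```

```text
8.8
the job is handed in; nothing more can be done
None
```

I handed the job in at 8.8 s: the paddle was pressed, the jaw slid back about 79 mm until it hit a hard stop, and the hand was lifted clear. The last wrist view showed the paddle up, the jaw at the end of the board and the pale brush lying in the clamp. No verdict came back, and I judged "home" from the force jump and the camera estimates, since the end stop was hidden behind the jaw.

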